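# Rock the reel rack's gate over to feed the other lane

### The job

The left lane of the thread-reel rack has run out. With the fingertips push the empty green tray along its runway to the right, up against the blue end stop, so that it stands under the mouth of the right lane; then press down the raised left end of the seesaw gate until it rocks over onto its other stop, and let the three tan reels roll down the right lane into the tray. Do not lift the tray, do not touch the three reels and leave the other things on the bench where they are (left and right as seen from the robot).

Things in the scene. Friction and masses are not known exactly. Their poses are not given: they have to be found in the camera images.
- rack: Fixed bench rack for thread reels: two aluminium lanes side by side, sloping down to the robot (0.21 rad), a seesaw gate across both, a tray runway before their mouths. Origin on the bench straight below the gate pivot; x points up the lanes away from the robot, y left, z up. Base board 6 mm thick, x -190 to 210, y -200 to 200 mm. Lane walls 30 mm high.
- tray: Empty green open tray, loose, about 0.3 kg, 150 (x) by 100 (y) by 36 mm high, walls 4 mm. Origin: centre of its underside, on the runway at rack x = -112, z = 6 mm, square to the rack (3 mm play). It starts left of the right lane, with 65 mm or more of free runway on its left; the lane mouths overhang its rear edge by 18 mm, 4 mm above its rim.
- mouth_right (a point): Middle of the lower lip of the right lane, which holds the three reels: on the lane floor, 49 mm above the bench, at rack x = -55, y = -75 mm. Lane inner width 56 mm.
- mouth_left (a point): The same point of the left lane, which is empty, at rack x = -55, y = +75 mm.
- end_stop (a point): Foot of the inner face of the blue end stop (26 mm high) that closes the runway's right end: on the runway floor, 6 mm above the bench, rack x = -112, y = -128 mm. Tray against it: its centre at rack y = -78 mm. The runway lies between a front rail (x = -190, 14 mm high) and a toe board (x = -33, 36 mm high), both along y, and is open at its left end.
- gate (a joint): Tilt of the seesaw gate about a level pin along the rack's x, 133 mm above the rack's origin. +0.25 (start): left end up, left lane open, right lane shut. -0.25: left end down on its stop, right lane open. Brass weight above the pivot: it rests only on a stop, and under 1 N on a pad rocks it. Steel beam 230 mm long (y), 22 mm wide; a yellow blade hangs into each lane.
- pad_left (a point): Centre of the top of the red finger pad (30 mm in x, 28 mm in y) at the left end of the gate's beam, 100 mm out from the pivot and 11 mm above the beam's middle line: 168 mm above the bench when up, 119 mm when down (rack x = 0, y = 94 to 100 mm).
- pad_right (a point): The same point of the red finger pad on the right end of the beam.
- reel0: Tan thread reel with white flanges, 42 mm diameter, 50 mm long, 60 g, lying across the right lane against the gate's blade. Origin: its centre; its y is its axis. It rolls down by itself when the blade rises.
- reel1: The same, the second reel in the queue, behind reel0.
- reel2: The same, the third reel, behind reel1.
- glue_can: Bystander: yellow and black rectangular glue can, 75 x 110 mm, 155 mm high. Origin: centre of its underside.
- polish_tin: Bystander: round red shoe-polish tin, 80 mm diameter, 26 mm high, on the rack's base board beside a lane. Origin: centre of its underside.
- hammer: Bystander: hammer lying on the bench along its own x. Origin: under the middle.
- thread_stack: Bystander: stack of flat thread spools, 76 mm diameter, 96 mm high. Origin: centre of its underside.
- tool_pot: Bystander: black pot with tool handles, 78 mm diameter, 165 mm high. Origin: centre of its underside.
- sandal: Bystander: beige sandal, 235 x 80 mm, 80 mm high, along its own x. Origin: centre of its underside.
- blue_reel: Bystander: blue thread reel standing upright, 42 mm diameter, 50 mm high, on the rack's base board beside a lane. Origin: centre of its underside.
Not all that is in view belongs to the job. Leave any red look-alike of the reel1 alone.

How it is judged:
By the outcome, as a careful person would: the job done as asked, in the order asked, and still so for the second after the job is handed in, with the robot touching nothing.
It also fails if it takes over 45 s, if anything falls off the work surface, if the arm or the gripper's body presses on something with over 40 N, if the wrist force passes 120 N, or if a joint passes its speed limit or range.

### The arm

A 6-joint arm with a two-finger parallel gripper is mounted at the origin on the work surface. World frame = base frame: x ahead of the robot, y to its left, z up, the work surface at z = 0. Lengths are in mm, angles in rad, forces in N, time in s.
With the tool pointing down it reaches from about 275 to 1000 mm from the base axis. Payload 8.4 kg.
Tool frame: the origin (TCP) lies between the finger pads; the fingertips stand r.finger_overhang ahead of it and the grasp point (between the pads) is the TCP (r.finger_overhang is the distance from the TCP to the fingertips, in mm); z points along the fingers, y is the line along which they close (so a half turn about z gives the same grasp; the last joint's range is limited). The gripper opens to 85 mm and grips with 20 to 120 N. Pads are 22 mm wide; open, the fingers measure 114 mm over their backs; the gripper's body (76 mm by 85 mm) begins 54 mm behind the grasp point. The pads swing forward as they close: fully open they stand 13 mm farther back than shut.
Start: joints at [-1.136, 0.353, 1.633, -0, 1.155, -0.002], TCP at [264.4, -566.322, 250.281] pointing down, gripper open.
Joint ranges: [-2.63, 2.63], [-0.92, 2.1], [0.06, 2.66], [-1.3, 4.44], [0, 2.69], [-3.02, 3.02]. Speed limits (rad/s): [2.22, 2.22, 2.79, 3.14, 3.14, 3.14].

### API

Orientations are given as [roll, pitch, yaw] about the fixed x, y, z axes, in that order (R = Rz(yaw) Ry(pitch) Rx(roll)).
In Python, from rig import r, cams, sign_off gives the robot as it stands.
- The arm moves only by the shell command python3 -m crank 'ROWS' [FORCE]. ROWS is JSON, a list of rows, each a list of 7 numbers: the shift along the tool's x, y, z in m, then the turn, a rotation vector about the tool's x, y, z in rad, then the closure, from 0 (fully open) to 1 (shut). In form: [[dx, dy, dz, ax, ay, az, gripper], ...]. A call has 1 to 5 rows; each row is the pose to reach, as a shift and turn from the pose commanded when the call began, along the tool's axes at that moment; what a row does not reach only later rows make up. A row lasts 1/10 s, in which the tool goes at most 50 mm and 8.59 degrees, less where a joint would pass 70% of its speed; a pose out of reach is approached as far as the arm can. A call with a gripper value outside its range is refused whole. The fingers move at their own pace and stop on an object; FORCE is the grip in N (left out, the last holds). Time passes only in rows, so rows that repeat a pose let the fingers close. It gives the time, the measured TCP pose, the force, the opening and the grip force at its end, in the units of the state.
- r.sense(): the state, without advancing time (a new reading comes with each control period).
- cams.grab_frame(name): name is "side" or "top" or "wrist"; returns a dict with "image" (400x640x3 uint8, red, green, blue), "fx", "fy", "cx", "cy" (pixels), "position" and "orientation" of the camera in the world. Camera axes: x right, y down, z forward; pixel columns grow to the right and rows downward; lengths in mm; the calibration is good to about 2 mm. The wrist camera is an equidistant fisheye: a pixel r from the principal point sees the ray r / f radians off the axis. A picture is of the moment at which its call begins. There is no depth.
- sign_off(): hands the job in; it is judged then, once.
The state is a dict: "clock": time; "qpos": joint angles; "qvel": joint speeds; "joint_efforts": joint torques, N m; "eef_pos": TCP position; "tcp_rot": TCP orientation; "contact_force": force on the tool from outside, world axes, zero at the start; "wrist_torque": the same for the moment, N m; "opening": opening from 0.0 (shut) to 1.0 (fully open); "grasp_force": force on a finger pad.
Only numpy, scipy, OpenCV 4.12 (cv2) and the standard library are available. Lean on these libraries where they do the work, as an engineer would, in place of code of your own. Each camera call takes 0.05 s, during which the arm holds its last target. There are 200 camera calls.

## Working session

There is one attempt and no reset: what is moved stays moved. The work goes in short steps, Python scripts to look and compute and a shell command to move; the robot and the scene stay as the last step left them, time stands still between calls to the robot, and variables do not carry over. Pictures are saved under pics/ and viewed, at most 10 in all, crops included, and the job is handed in when it is done.

```bash
ls; mkdir -p pics
python3 - <<'E'
from rig import r,cams
import cv2
s=r.sense();print(s['clock'],s['eef_pos'],s['tcp_rot'],s['opening'],r.finger_overhang)
for n in('top','side'):
    f=cams.grab_frame(n);cv2.imwrite(f'pics/{n}0.png',f['image'][:,:,::-1])
    print(n,{k:v for k,v in f.items() if k!='image'})
E
```

```text
pics
0.0 [ 264.21299135 -565.92002593  249.57428826] [-3.14024013e+00  1.61754325e-05  4.36818485e-01] 0.9996917450348635 19.0
top {'fx': 488.96339774219524, 'fy': 488.96339774219524, 'cx': 313.78807538857734, 'cy': 205.5532057353749, 'position': array([ 455.20627615,   25.01025632, 1513.38141749]), 'orientation': array([-3.08466728, -0.00580095, -1.58881338])}
side {'fx': 482.82417017275185, 'fy': 482.82417017275185, 'cx': 323.3108992629255, 'cy': 195.57943961607555, 'position': array([  312.57753054, -1353.44064073,   978.96660476]), 'orientation': array([-2.10822511, -0.01161445, -0.16852622])}
```

View pics/top0.png

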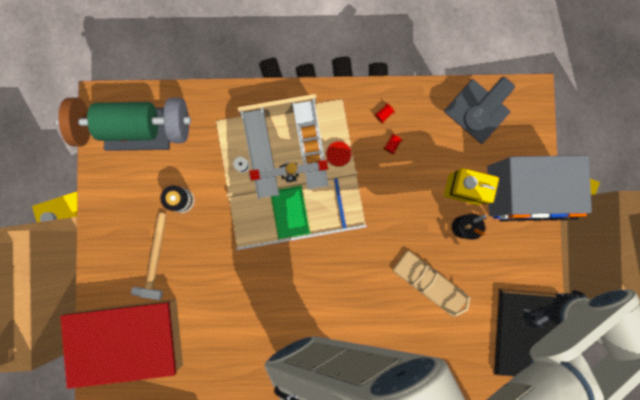

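View pics/side0.png

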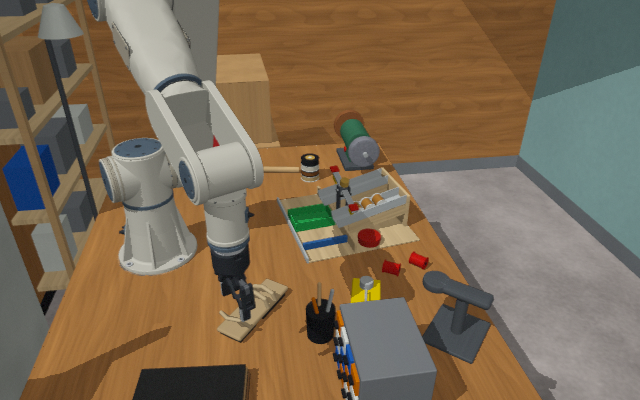

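The top view shows the rack's board with corners near (219,122), (343,100), (365,228) and (237,248). The tray is at (291,212), the blue stop at (340,203), and the pads at (255,175) on the left and (323,165) on the right. The side view agrees: the arm is over the sandal, and the tray is left of the blue stop.

```bash
cat > h.py <<'E'
import numpy as np,cv2
from scipy.spatial.transform import Rotation as R
def ray(f,p):
    d=np.array([(p[0]-f['cx'])/f['fx'],(p[1]-f['cy'])/f['fy'],1.])
    return R.from_euler('xyz',f['orientation']).apply(d)
def onz(f,p,z):
    d=ray(f,p);c=np.array(f['position']);return (c+d*(z-c[2])/d[2])[:2]
def proj(f,P):
    q=R.from_euler('xyz',f['orientation']).inv().apply(np.array(P)-f['position'])
    return np.array([f['cx']+f['fx']*q[0]/q[2],f['cy']+f['fy']*q[1]/q[2]])
def mask(im,c):
    h=cv2.cvtColor(im,cv2.COLOR_RGB2HSV);H,S,V=cv2.split(h)
    k={'green':(H>45)&(H<85)&(S>120),'blue':(H>100)&(H<125)&(S>120),'red':((H<6)|(H>174))&(S>170)&(V>90)}[c]
    return k.astype(np.uint8)
def blobs(im,c,box,amin=15):
    m=mask(im,c);k=np.zeros_like(m);x0,y0,x1,y1=box;k[y0:y1,x0:x1]=m[y0:y1,x0:x1]
    cs,_=cv2.findContours(k,cv2.RETR_EXTERNAL,cv2.CHAIN_APPROX_NONE)
    return [c for c in cs if cv2.contourArea(c)>amin]
E
python3 - <<'E'
from h import *
from rig import r,cams
f=cams.grab_frame('top');im=f['image']
for c,z in(('green',42),('blue',32),('red',140)):
    for b in blobs(im,c,(210,90,370,255)):
        rc=cv2.minAreaRect(b);print(c,cv2.contourArea(b),np.round(rc[0],1),np.round(rc[1],1),[onz(f,p,z).round(0) for p in cv2.boxPoints(rc)],onz(f,rc[0],z).round(1))
# board corners
for p in((219,122),(343,100),(365,228),(237,248)):print(p,onz(f,p,6).round(0))
for p in ((254.5,175),):print(onz(f,p,168))
print(onz(f,(322.5,165.5),119))
cv2.imwrite('pics/top1.png',cv2.resize(im[85:260,205:375],None,fx=3.4,fy=3.4,interpolation=cv2.INTER_CUBIC)[:,:,::-1])
E
```

```text
green 1416.0 [289.5 211.6] [48.7 32. ] [array([587., 148.]), array([603.,  53.]), array([457.,  29.]), array([442., 124.])] [522.   88.5]
blue 53.0 [339.4 203.1] [48.7  2.5] [array([618., -47.]), array([619., -55.]), array([473., -79.]), array([472., -71.])] [545.5 -63. ]
red 61.5 [254.  174.5] [9. 8.] [array([637., 194.]), array([637., 171.]), array([611., 172.]), array([611., 194.])] [624.  182.7]
red 484.0 [333.8 154.6] [23.8 34.2] [array([699.,  11.]), array([721., -83.]), array([655., -98.]), array([633.,  -4.])] [676.9 -43.5]
(219, 122) [807. 305.]
(343, 100) [870. -83.]
(365, 228) [ 469. -142.]
(237, 248) [415. 253.]
[619.19116434 178.14537698]
[649.19198324 -11.58370207]
```

View pics/top1.png

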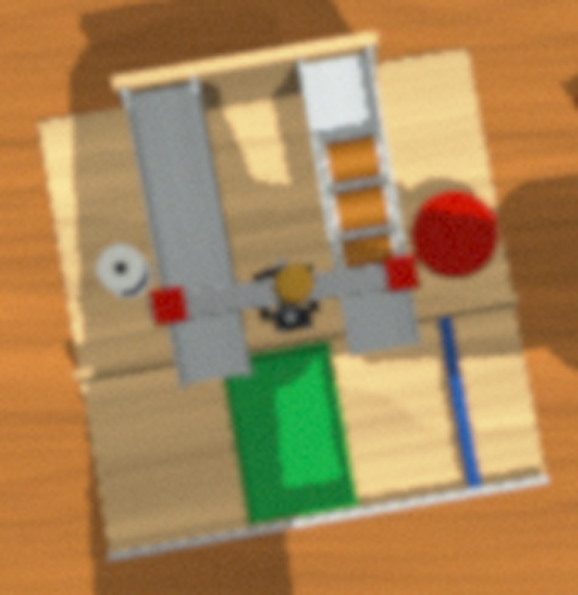

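```bash
cat >> h.py <<'E'
O=np.array([632.5,83.]);YAW=.16
def rack(x,y):
    c,s=np.cos(YAW),np.sin(YAW);return O+[c*x-s*y,s*x+c*y]
def torack(p):
    c,s=np.cos(YAW),np.sin(YAW);d=np.array(p[:2])-O;return np.array([c*d[0]+s*d[1],-s*d[0]+c*d[1]])
def go(r,x,y,z,yaw=YAW+np.pi/2):
    s=r.sense();A=R.from_euler('xyz',s['tcp_rot']);T=R.from_euler('xyz',[np.pi,0,yaw])
    d=A.inv().apply(np.r_[rack(x,y),z]-s['eef_pos'])
    print('t',s['clock'],'rack',torack(s['eef_pos']).round(1),'z',s['eef_pos'][2].round(1),'shift m',(d/1000).round(3),'turn',(A.inv()*T).as_rotvec().round(3),'F',s['contact_force'].round(1),'open',round(s['opening'],2))
E
python3 -c "
from h import *;from rig import r
go(r,-114,108,250)"
```

```text
t 0.15 rack [-467.  -582.1] z 249.7 shift m [ 0.528 -0.567  0.   ] turn [-1.000e-03 -1.000e-03 -1.294e+00] F [-0.   0.6  0.1] open 1.0
```

```bash
python3 -m crank '[[0.03,-0.032,0,0,0,-0.08,0.5],[0.06,-0.064,0,0,0,-0.16,0.5],[0.09,-0.096,0,0,0,-0.24,0.5],[0.12,-0.128,0,0,0,-0.32,0.5],[0.15,-0.16,0,0,0,-0.4,0.5]]'; python3 -c "
from h import *;from rig import r
go(r,-114,108,250)"
```

```text
clock: 0.65
eef_pos: [332.7, -356.2, 250.1]
tcp_rot: [-3.141, -0.0, 0.84]
contact_force: [0.3, -0.2, 0.3]
opening: 0.504
grasp_force: 0.0
t 0.65 rack [-365.9 -385.8] z 250.1 shift m [ 0.506 -0.226  0.   ] turn [-0.    -0.    -0.891] F [ 0.3 -0.2  0.3] open 0.5
```

```bash
python3 -m crank '[[0.045,-0.02,0,0,0,-0.08,0.5],[0.09,-0.04,0,0,0,-0.16,0.5],[0.135,-0.06,0,0,0,-0.24,0.5],[0.18,-0.08,0,0,0,-0.32,0.5],[0.225,-0.1,0,0,0,-0.4,0.5]]'; python3 -c "
from h import *;from rig import r
go(r,-114,108,250)"
```

```text
clock: 1.15
eef_pos: [409.2, -121.9, 250.4]
tcp_rot: [3.141, -0.0, 1.24]
contact_force: [2.1, -0.3, -0.7]
opening: 0.499
grasp_force: 0.0
t 1.15 rack [-253.1 -166.8] z 250.4 shift m [ 0.308 -0.007  0.   ] turn [ 0.001  0.    -0.491] F [ 2.1 -0.3 -0.7] open 0.5
```

```bash
python3 -m crank '[[0.045,-0.001,0,0,0,-0.1,0.5],[0.09,-0.002,0,0,0,-0.2,0.5],[0.135,-0.003,0,0,0,-0.3,0.5],[0.18,-0.004,0,0,0,-0.4,0.5],[0.225,-0.005,0,0,0,-0.49,0.5]]'; python3 -m crank '[[0.04,0.02,0,0,0,0,0.5],[0.07,0.038,0,0,0,0,0.5],[0.07,0.038,0,0,0,0,0.5]]';python3 - <<'E'
from h import *;from rig import r,cams
go(r,-114,108,250)
f=cams.grab_frame('wrist');cv2.imwrite('pics/w1.png',f['image'][:,:,::-1])
E
```

```text
clock: 1.65
eef_pos: [478.3, 92.3, 250.3]
tcp_rot: [3.141, 0.0, 1.731]
contact_force: [0.6, -1.3, 0.6]
opening: 0.5
grasp_force: 0.0
clock: 1.95
eef_pos: [506.1, 169.1, 250.1]
tcp_rot: [3.14, -0.001, 1.73]
contact_force: [0.0, -0.3, 0.8]
opening: 0.502
grasp_force: 0.0
t 1.95 rack [-111.1  105.1] z 250.1 shift m [ 0.003 -0.003  0.   ] turn [ 0.001 -0.001 -0.001] F [ 0.  -0.3  0.8] open 0.5
```

View pics/w1.png

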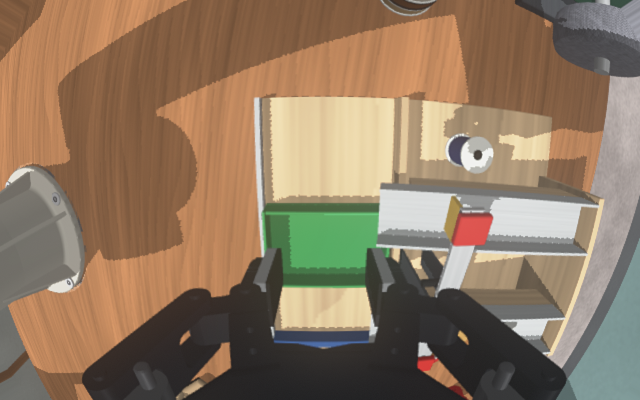

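The wrist view is square to the rack. The tray's left wall is near row 208, columns 263–380. The left pad is at (472,228), and the blue stop is at row 335. I'll cast rays through these points to refine the rack frame.

```bash
cat >> h.py <<'E'
def wz(f,p,z):
    u=np.array([p[0]-f['cx'],p[1]-f['cy']]);rr=np.hypot(*u);t=rr/f['fx']
    d=np.r_[u/rr*np.sin(t),np.cos(t)];d=R.from_euler('xyz',f['orientation']).apply(d)
    c=np.array(f['position']);return (c+d*(z-c[2])/d[2])[:2]
E
python3 - <<'E'
from h import *;from rig import r,cams
f=cams.grab_frame('wrist');print(f['position'],f['orientation'],f['fx'])
m=mask(f['image'],'green')
ys=np.where(m[:,320])[0];print(ys.min(),ys.max())
for u,v,z,n in((320,ys.min(),42,'tray left rim'),(285,204,42,'rim'),(263,205,42,'front-left'),(320,ys.max(),42,'tray right rim'),(262,98,20,'rail'),(394,98,42,'toe'),(320,332,32,'stop top')):print(n,torack(wz(f,(u,v),z)).round(1))
for b in blobs(f['image'],'red',(440,190,500,260)):
    M=cv2.minAreaRect(b);print('pad',M[0],M[1],torack(wz(f,M[0],168)))
E
```

```text
[493.20744471 240.48235837 372.35385784] [ 2.84992887e+00 -3.25845819e-04  1.58077604e-01] 309.70691628693146
227 265
tray left rim [-116.8   53.6]
rim [-155.7   81. ]
front-left [-180.9   79.9]
tray right rim [-117.1    4.8]
rail [-182.   199.6]
toe [-37.4 198.4]
stop top [-118. -108.]
```

```bash
python3 -m crank '[[0.003,-0.002,0.045,0,0,0,0.5],[0.003,-0.002,0.09,0,0,0,0.5],[0.003,-0.002,0.135,0,0,0,0.5],[0.003,-0.002,0.175,0,0,0,0.5],[0.003,-0.002,0.175,0,0,0,0.5]]'
python3 - <<'E'
from h import *;from rig import r,cams
go(r,-114,108,33)
f=cams.grab_frame('wrist');cv2.imwrite('pics/w2.png',f['image'][:,:,::-1])
E
```

```text
clock: 2.55
eef_pos: [498.3, 165.6, 71.0]
tcp_rot: [-3.132, 0.002, 1.726]
contact_force: [-0.1, -0.6, -0.3]
opening: 0.5
grasp_force: 0.0
t 2.55 rack [-119.3  102.9] z 71.0 shift m [0.005 0.006 0.038] turn [-0.009  0.002 -0.005] F [-0.1 -0.6 -0.3] open 0.5
```

View pics/w2.png

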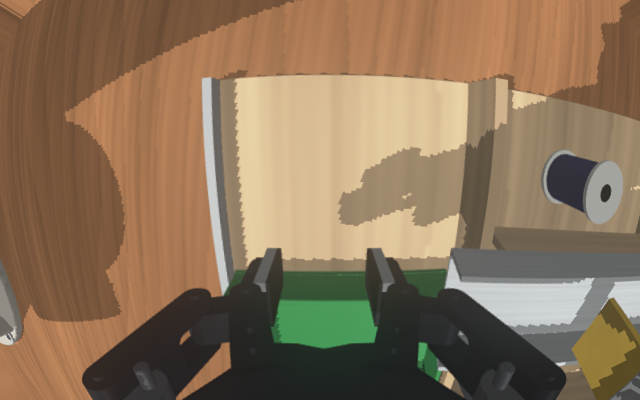

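The tray's left rim is at row 270, columns 235–445, and the fingertips are at rows 250–300 just beyond it. I'll compute the clearance before going lower.

Run:
```python
from h import *;from rig import r,cams
go(r,-114,118,33)
f=cams.grab_frame('wrist')
for p,z,n in(((320,270),42,'rim'),((320,259),6,'foot shadow'),((235,270),42,'rim front'),((445,268),42,'rim rear'),((275,250),52,'tip'),((214,78),20,'rail'),((505,80),42,'toe'),((320,75),6,'board end')):print(n,torack(wz(f,p,z)).round(1))
```

```text
t 2.6 rack [-117.2  103.4] z 73.8 shift m [0.015 0.003 0.041] turn [-0.006  0.001 -0.005] F [ 0.2 -0.3 -0.3] open 0.5
rim [-119.6   93.8]
foot shadow [-120.3   82.7]
rim front [-169.1   92.8]
rim rear [-45.6  92.6]
tip [-142.6  110.8]
rail [-180.8  202.7]
toe [-17.7 202.9]
board end [-119.3  202.8]
```

Row 270 is the foot of the outer wall at z=6, since the camera looks from the left. That puts the tray's left edge near y=73, matching the top view, so there is enough room to go down.

```bash
python3 -m crank '[[0,0.001,0.02,0,0,0,0.5],[0,0.001,0.038,0,0,0,0.5],[0,0.001,0.038,0,0,0,0.5]]'; python3 -m crank '[[-0.006,0,0,0,0,0,0.5],[-0.012,0,0,0,0,0,0.5],[-0.018,0,0,0,0,0,0.5],[-0.024,0,0,0,0,0,0.5],[-0.03,0,0,0,0,0,0.5]]';python3 -c "
from h import *;from rig import r
go(r,-114,34,33)"
```

```text
clock: 2.95
eef_pos: [503.8, 168.0, 38.3]
tcp_rot: [3.141, -0.0, 1.726]
contact_force: [-0.4, -0.1, -0.4]
opening: 0.499
grasp_force: 0.0
clock: 3.45
eef_pos: [508.4, 138.1, 37.8]
tcp_rot: [3.141, -0.0, 1.727]
contact_force: [-0.3, 0.9, 0.8]
opening: 0.5
grasp_force: 0.8
t 3.45 rack [-113.7   74.2] z 37.8 shift m [-0.04  -0.     0.005] turn [ 0.001 -0.    -0.004] F [-0.3  0.9  0.8] open 0.5
```

```bash
python3 -m crank '[[-0.007,0,0.002,0,0,0,0.5],[-0.014,0,0.002,0,0,0,0.5],[-0.021,0,0.002,0,0,0,0.5],[-0.028,0,0.002,0,0,0,0.5],[-0.035,0,0.002,0,0,0,0.5]]';python3 -m crank '[[-0.007,0,0,0,0,0,0.5],[-0.014,0,0,0,0,0,0.5],[-0.021,0,0,0,0,0,0.5],[-0.028,0,0,0,0,0,0.5],[-0.035,0,0,0,0,0,0.5]]';python3 - <<'E'
from h import *;from rig import r,cams
go(r,-114,-17,36)
f=cams.grab_frame('wrist');cv2.imwrite('pics/w3.png',f['image'][:,:,::-1])
f=cams.grab_frame('top')
for b in blobs(f['image'],'green',(210,90,370,255)):
    rc=cv2.minAreaRect(b);print(rc,torack(onz(f,rc[0],42)))
E
```

```text
clock: 3.95
eef_pos: [513.3, 103.3, 35.1]
tcp_rot: [-3.141, 0.0, 1.727]
contact_force: [-0.7, 1.6, -0.9]
opening: 0.501
grasp_force: 0.5
clock: 4.45
eef_pos: [519.0, 68.8, 35.3]
tcp_rot: [3.142, -0.0, 1.727]
contact_force: [0.9, 1.0, -0.1]
opening: 0.5
grasp_force: 0.5
t 4.45 rack [-114.3    4.1] z 35.3 shift m [-0.021  0.    -0.001] turn [ 0.    -0.    -0.004] F [ 0.9  1.  -0.1] open 0.5
((307.56756591796875, 227.40541076660156), (7.562353610992432, 10.850333213806152), 80.53767395019531) [-164.70795819  -22.19384374]
((326.3323669433594, 208.41041564941406), (42.576011657714844, 11.784431457519531), 81.25383758544922) [-118.42362334  -87.93300355]
```

View pics/w3.png

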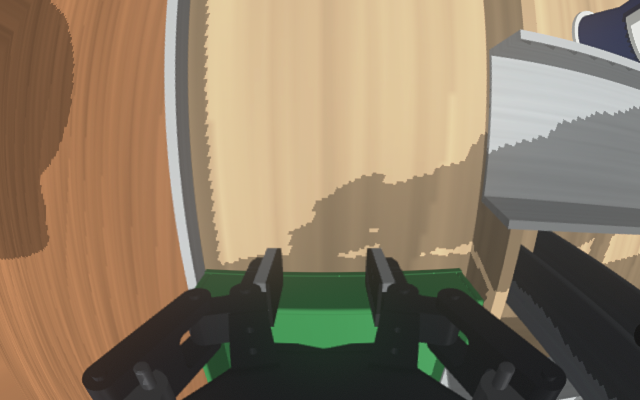

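The tray is moving ahead of the fingers and stays square, with its left wall at row 270. I'll push the last 20 mm more slowly and watch the force.

```bash
python3 -m crank '[[-0.005,0,0,0,0,0,0.5],[-0.01,0,0,0,0,0,0.5],[-0.014,0,0,0,0,0,0.5],[-0.017,0,0,0,0,0,0.5],[-0.018,0,0,0,0,0,0.5]]';python3 -m crank '[[-0.002,0,0,0,0,0,0.5],[-0.003,0,0,0,0,0,0.5],[-0.003,0,0,0,0,0,0.5]]'; python3 -c "
from h import *;from rig import r
go(r,-114,-17,36)"
```

```text
clock: 5.05
eef_pos: [521.8, 51.4, 35.3]
tcp_rot: [3.141, -0.0, 1.727]
contact_force: [-1.5, 1.4, 0.3]
opening: 0.498
grasp_force: 0.8
clock: 5.35
eef_pos: [521.9, 49.6, 35.3]
tcp_rot: [-3.141, -0.001, 1.727]
contact_force: [-1.0, 9.8, 1.8]
opening: 0.497
grasp_force: 4.8
t 5.35 rack [-114.5  -15.3] z 35.3 shift m [-0.002  0.001 -0.001] turn [-0.    -0.001 -0.004] F [-1.   9.8  1.8] open 0.5
```

The force jumped to 10 N, so the tray is against the stop. I'll back off and go up.

```bash
python3 -m crank '[[0.01,0,0,0,0,0,0.5],[0.025,0,0,0,0,0,0.5],[0.03,0,-0.03,0,0,0,0.5],[0.03,0,-0.08,0,0,0,0.5],[0.03,0,-0.13,0,0,0,0.6]]';python3 -m crank '[[0,0,-0.04,0,0,0,1],[0.03,0,-0.08,0,0,0,1],[0.07,0,-0.09,0,0,0,1],[0.08,0,-0.09,0,0,0,1],[0.08,0,-0.09,0,0,0,1]]'
python3 - <<'E'
from h import *;from rig import r,cams
go(r,0,97,250)
f=cams.grab_frame('top');cv2.imwrite('pics/top2.png',cv2.resize(f['image'][85:260,205:375],None,fx=3.4,fy=3.4,interpolation=cv2.INTER_CUBIC)[:,:,::-1])
f=cams.grab_frame('wrist');cv2.imwrite('pics/w4.png',f['image'][:,:,::-1])
E
```

```text
clock: 5.85
eef_pos: [516.4, 79.3, 166.1]
tcp_rot: [-3.139, 0.0, 1.728]
contact_force: [0.6, 0.4, -0.1]
opening: 0.399
grasp_force: 0.0
clock: 6.35
eef_pos: [504.4, 159.0, 255.2]
tcp_rot: [3.142, 0.0, 1.73]
contact_force: [-0.1, -0.3, -0.4]
opening: -0.002
grasp_force: 0.0
t 6.35 rack [-114.4   95.4] z 255.2 shift m [0.002 0.114 0.005] turn [ 0.     0.    -0.001] F [-0.1 -0.3 -0.4] open -0.0
```

View pics/w4.png

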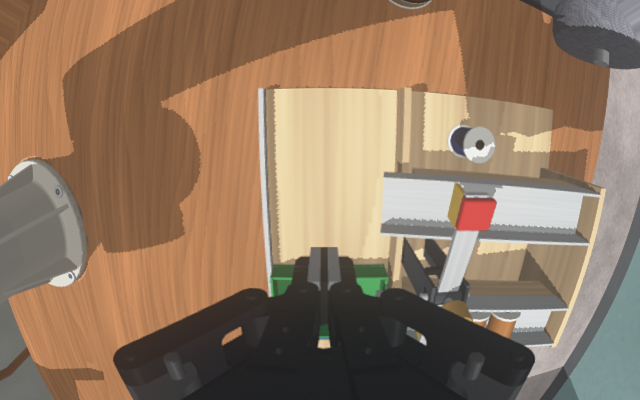

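The wrist view has the tray's left wall at rows 265–272, square to the rack. The pad top is centred at about (476,213).

Run:
```python
from h import *;from rig import r,cams
f=cams.grab_frame('wrist')
print('tray left rim',torack(wz(f,(290,265),42)),torack(wz(f,(380,265),42)))
b=max(blobs(f['image'],'red',(440,185,510,245)),key=cv2.contourArea);M=cv2.minAreaRect(b);print(M,torack(wz(f,M[0],168)))
f=cams.grab_frame('top')
for c,z in(('green',42),('red',168)):
  for b in blobs(f['image'],c,(210,90,370,255)):
    rc=cv2.minAreaRect(b);print(c,rc,torack(onz(f,rc[0],z)))
```

```text
tray left rim [-156.45702247   -7.66805753] [-46.32891363  -8.57726228]Traceback (most recent call last):
  File "<stdin>", line 4, in <module>
ValueError: max() iterable argument is empty
```

View pics/top2.png

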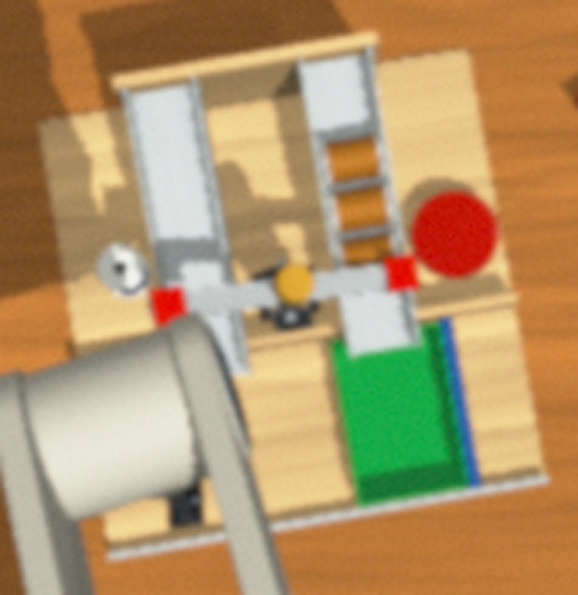

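The tray stands flush against the blue stop, under the right lane's mouth, and nothing else has moved. Next I'll go over the left pad.

```bash
python3 -m crank '[[0.001,0.04,0,0,0,0,1],[0.001,0.08,0,0,0,0,1],[0.001,0.116,0,0,0,0,1],[0.001,0.116,0.02,0,0,0,1],[0.001,0.116,0.045,0,0,0,1]]'; python3 -m crank '[[0,0,0,0,0,0,1]]'
python3 - <<'E'
from h import *;from rig import r,cams
go(r,2,96,187)
f=cams.grab_frame('wrist');cv2.imwrite('pics/w5.png',f['image'][:,:,::-1])
E
```

```text
clock: 7.0
eef_pos: [621.0, 175.0, 209.2]
tcp_rot: [3.141, 0.0, 1.725]
contact_force: [-0.9, 0.2, -1.6]
opening: 0.0
grasp_force: 0.0
clock: 7.1
eef_pos: [617.4, 174.3, 205.7]
tcp_rot: [-3.134, 0.001, 1.725]
contact_force: [-1.2, -0.1, -0.3]
opening: 0.002
grasp_force: 0.0
t 7.1 rack [-0.4 92.6] z 205.7 shift m [0.003 0.003 0.019] turn [-0.008  0.001 -0.005] F [-1.2 -0.1 -0.3] open 0.0
```

View pics/w5.png

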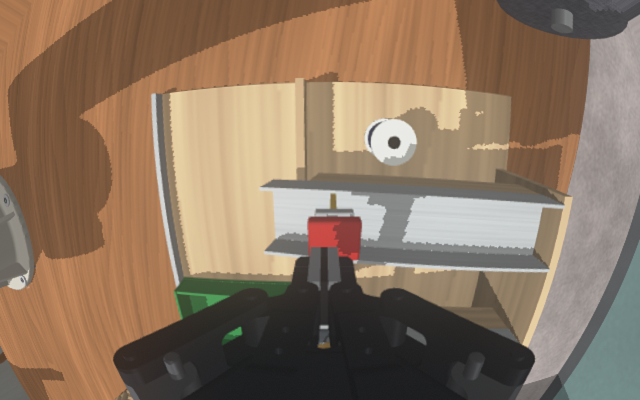

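The closed fingertips (column 324) are over the red pad, which is centred at column 334, so I'll nudge +4 mm in tool y and press.

```bash
python3 -m crank '[[0.003,0.005,0.008,0,0,0,1],[0.003,0.005,0.016,0,0,0,1],[0.003,0.005,0.024,0,0,0,1],[0.003,0.005,0.032,0,0,0,1],[0.003,0.005,0.04,0,0,0,1]]'; python3 -m crank '[[0,0,0.006,0,0,0,1],[0,0,0.012,0,0,0,1],[0,0,0.018,0,0,0,1],[0,0,0.022,0,0,0,1],[0,0,0.025,0,0,0,1]]'; python3 -c "
from h import *;from rig import r
go(r,3,96,138)"
```

```text
clock: 7.65
eef_pos: [623.9, 180.2, 169.8]
tcp_rot: [3.141, -0.0, 1.727]
contact_force: [-0.2, 0.1, -0.3]
opening: 0.002
grasp_force: 0.1
clock: 8.15
eef_pos: [623.9, 180.1, 144.9]
tcp_rot: [-3.141, 0.0, 1.727]
contact_force: [1.1, -0.7, -0.2]
opening: 0.001
grasp_force: 0.0
t 8.15 rack [ 7.  97.2] z 144.9 shift m [-0.001 -0.004  0.007] turn [-0.     0.    -0.004] F [ 1.1 -0.7 -0.2] open 0.0
```

```bash
python3 -m crank '[[0,-0.002,0.005,0,0,0,1],[0,-0.002,0.005,0,0,0,1],[0,0,-0.02,0,0,0,1],[0,0,-0.06,0,0,0,1],[0,0,-0.1,0,0,0,1]]'; python3 -m crank '[[0,-0.04,0,0,0,0,1],[0,-0.085,0,0,0,0,1],[0.03,-0.13,0,0,0,0,1],[0.06,-0.15,0,0,0,0,1],[0.06,-0.15,0,0,0,0,1]]'
python3 - <<'E'
from h import *;from rig import r,cams
f=cams.grab_frame('top');a=cv2.resize(f['image'][85:260,205:375],(400,412),interpolation=cv2.INTER_CUBIC)
f=cams.grab_frame('side');b=cv2.resize(f['image'][150:270,270:430],(400,300),interpolation=cv2.INTER_CUBIC)
cv2.imwrite('pics/fin.png',np.hstack([a,cv2.copyMakeBorder(b,0,112,0,0,cv2.BORDER_CONSTANT)])[:,:,::-1])
E
```

```text
clock: 8.65
eef_pos: [623.4, 180.0, 245.8]
tcp_rot: [-3.14, 0.0, 1.727]
contact_force: [2.8, 0.1, 0.0]
opening: 0.002
grasp_force: 0.0
clock: 9.15
eef_pos: [463.2, 217.8, 245.5]
tcp_rot: [-3.141, -0.001, 1.729]
contact_force: [1.3, -0.2, -0.4]
opening: 0.001
grasp_force: 0.0
```

View pics/fin.png

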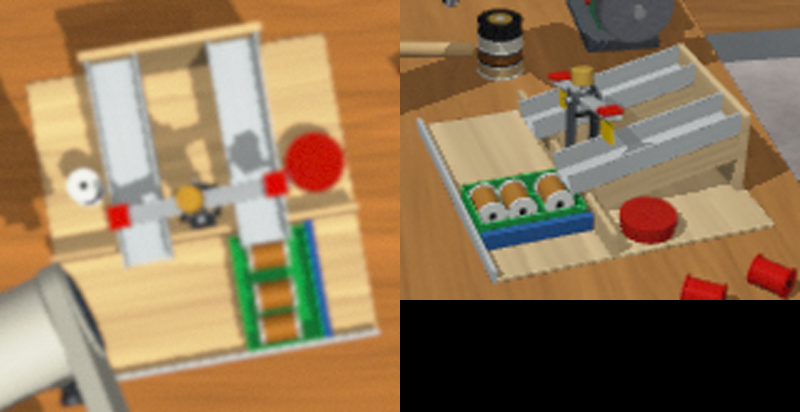

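All three reels lie in the tray, which is still against the stop. The gate is over with its left end down and the right blade raised, and the arm is clear.

```bash
python3 -m crank '[[0,0,0,0,0,0,1],[0,0,0,0,0,0,1],[0,0,0,0,0,0,1],[0,0,0,0,0,0,1],[0,0,0,0,0,0,1]]'; python3 -c "
from rig import sign_off
print(sign_off())"
```

```text
clock: 9.75
eef_pos: [466.7, 215.8, 245.2]
tcp_rot: [-3.141, 0.0, 1.726]
contact_force: [0.9, -1.5, -0.5]
opening: 0.003
grasp_force: 0.0
the job is handed in; nothing more can be done
None
```

The job is handed in at 9.75 s: the tray is against the blue stop, the gate is rocked over with its left end down, all three tan reels are in the tray, and the arm is clear.

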